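# Load a camera-module carrier into the pin-bed test jig and clamp it home

## Task

Stand the module carrier with the orange fin upright in the pocket of the test jig, resting on the raised pin bed, and let go of it without pushing it down by hand. Then swing the blue-handled clamp over and press it until you feel the carrier bottom on the hidden hard stop: hold it there for a moment with a firm push of about 15 N at the handle (the pad must press the bottomed carrier with more than 20 N, and never with more than 65 N). Let go, leaving the clamp down on the carrier and the other things on the bench where they are.

Things in the scene. Friction and masses are not known exactly. Their poses are not given: they have to be found in the camera images.
- carrier: the carrier to load: black block 56 x 40 x 22 mm (its x, y, z) with an orange grip fin on top, 40 mm along x, 14 mm along y, 28 mm high (50 mm overall); about 0.15 kg, loose, standing upright on the bench. Origin: centre of the underside, z up. Foot edges rounded 2 mm.
- jig: the test jig, bolted down: dark base plate 170 x 100 x 20 mm (x -60 to 110 mm), on it an aluminium block 96 x 80 mm, its top 44 mm above the bench, with the pocket. Origin: on the bench straight below the pocket centre; z up; the hinge is towards its +x. Hinge posts 94 mm high at x = 80, y = +-43 mm. The carrier goes in with its x along the jig's x, either way round.
- mouth (a point): centre of the pocket's mouth, 44 mm above the bench (jig's axes). The pocket is 58 mm (jig's x) by 42 mm (y): 1 mm clearance a side to the carrier, with a 3 mm lead-in chamfer.
- rest (a point): centre of the top of the raised pin bed as it is at the start, 36 mm above the bench (fixed point of the jig): a carrier set down in the pocket rests here. The black bed has no spring: it slides down only under a push of about 12 N and stays where it is pushed.
- seat (a point): fixed point of the jig at the average height of the hard stop, two steel rails either side of the pin bed, 26 mm above the bench. The real stop is preset differently each time, up to 3 mm higher or lower than this point; it is hidden and not measured, and must be felt.
- clamp (a joint): clamp angle, rad: 0 is level, positive is open (raised), 1.57 straight up; 1.6 to 1.9 at the start; range -0.10 to 1.95. The stiff hinge (0.35 N m friction) stays where it is left. It touches a carrier resting on the raised bed at about 0.125; with the carrier on the stop it lies between about -0.04 and 0.04.
- hinge (a point): point on the clamp's hinge axis at mid-width, at x = 80, y = 0, z = 82 mm in the jig's frame. The axis is the jig's y.
- handle (a point): centre of the clamp's blue handle, a round bar 12 mm in diameter along the jig's y, 74 mm free length between two arms, 150 mm from the hinge towards the jig's -x (and 5 mm above it) when the clamp is level, on a circle about the hinge. Its z axis is normal to the clamp plate. 39 mm are free between bar and clamp plate.
- pad: black rubber pressing bar under the clamp, free to swivel, 12 mm in diameter, 34 mm along the jig's y, 80 mm from the hinge; its underside presses on the top of the fin. Origin: centre of the bar, level with the hinge axis when the clamp is level. Less the hinge's friction, a push at the handle acts on the carrier 1.9 times as strongly: 12 N at the handle give about 20 N, 15 N about 26 N, 30 N about 54 N.
- carrier_white: like the carrier but with a white fin; leave alone
- carrier_grey: like the carrier but with a grey fin; leave alone
- tweezers: dark tweezers, 130 mm long, lying flat; leave alone
- brush: brush with a wooden handle, about 0.2 m long, lying flat; leave alone
- flux: small bottle, 40 mm in diameter, 85 mm high; leave alone
- meter: orange hand-held meter, 150 x 75 x 40 mm, lying flat; leave alone
- parts_box: clear parts box, 130 x 90 x 30 mm; leave alone
- board: blue circuit board, 150 x 110 x 7 mm, lying flat; leave alone
Not all that is in view belongs to the job. Of the things that look like the jig, the largest one is meant.

How it is judged (in metres and radians):
On the way, in this order (a step that is already met when the one before it is completed fails the run):
1. the orange-finned carrier stands released in the pocket on the raised pin bed, clamp still open (horizontal distance between carrier and jig below 0.003 m and z of carrier in the frame of jig below 0.039 m and angle between carrier's own z axis and vertical below 0.08 rad and angle between the x axis of carrier and the x axis of jig, either way round below 0.08 rad and contact force between the fingers and carrier below 0.1 N and value of joint clamp above 0.5 rad), for 0.2 s.
2. the clamp's pad presses the carrier, down on its hard stop, with over 20 N for a quarter of a second (contact force between pad and carrier above 20 N and z of carrier in the frame of jig below 0.0305 m and horizontal distance between carrier and jig below 0.003 m), for 0.25 s.
At the end, for the whole second after the job is handed in: The orange-finned carrier stands in the jig's pocket, centred within 3 mm, upright within 0.06 rad and in line within 0.08 rad, at rest on its stop (underside under 30.5 mm above the bench), with the clamp left down on it (clamp angle under 0.07 rad) (horizontal distance between carrier and jig below 0.003 m and z of carrier in the frame of jig below 0.0305 m and angle between carrier's own z axis and vertical below 0.06 rad and angle between the x axis of carrier and the x axis of jig, either way round below 0.08 rad and value of joint clamp below 0.07 rad and linear speed of carrier below 0.01 m/s); the robot touches nothing.
It fails at once if the pad pressed the carrier with more than 65 N (contact force between pad and carrier above 65 N).
It fails at once if the carrier was pushed down into the pocket by hand, with the clamp open (value of joint clamp above 0.4 rad and horizontal distance between carrier and jig below 0.01 m and z of carrier in the frame of jig below 0.031 m).
It fails at once if a bystander was moved by more than 30 mm or a carrier knocked over (distance of any of carrier_white, carrier_grey, tweezers, brush, flux, meter, parts_box, board from where it was at the start of the episode above 0.03 m or angle between any of carrier_white, carrier_grey's own z axis and vertical above 0.6 rad).
It also fails if it takes over 70 s, if anything falls off the work surface, if the arm or the gripper's body presses on something with over 40 N, if the wrist force passes 120 N, or if a joint passes its speed limit or range.

## Robot

A 6-joint arm with a two-finger parallel gripper is mounted at the origin on the work surface. World frame = base frame: x ahead of the robot, y to its left, z up, the work surface at z = 0. Lengths are in mm, angles in rad, forces in N, time in s.
With the tool pointing down it reaches from about 325 to 750 mm from the base axis. Payload 7.6 kg.
Tool frame: the origin (TCP) lies midway between the tips of the shut fingers; the grasp point (between the pads) lies behind it (robot.grip_point_offset is the z of the grasp point in the tool frame, in mm); z points along the fingers, y is the line along which they close (so a half turn about z gives the same grasp; the last joint's range is limited). The gripper opens to 85 mm and grips with 20 to 120 N. Pads are 22 mm wide; open, the fingers measure 114 mm over their backs; the gripper's body (76 mm by 85 mm) begins 54 mm behind the grasp point. The pads swing forward as they close: fully open they stand 13 mm farther back than shut.
Start: joints at [1.097, 0.052, 1.401, -0, 1.689, -0.07], TCP at [206.267, 482.804, 231.323] pointing down, gripper open.
Joint ranges: [-2.9, 2.9], [-0.91, 2.17], [0.12, 2.37], [-1.06, 4.2], [0.26, 2.73], [-2.93, 2.93]. Speed limits (rad/s): [2.57, 2.57, 3.01, 3.14, 3.14, 3.14].

## Interface

Orientations are given as a unit quaternion [x, y, z, w].
In Python, from rig import robot, grab_frame, workorder, recognise, trace, mark_of gives the robot as it stands.
- The arm moves only by the tool move_arm, never from a script. Its arguments are lists of equal length, an entry for each row: "delta_pos": the shift along the tool's x, y, z in units of 30 mm (1.0 is 30 mm), a list of three; "twist": the turn, a rotation vector about the tool's x, y, z in degrees, a list of three; "claw": the closure, from -1 (fully open) to 1 (shut), so that 0 is half open. A call has 1 to 8 rows; each row is the pose to reach, as a shift and turn from the pose commanded when the call began, along the tool's axes at that moment; what a row does not reach only later rows make up. A row lasts 1/10 s, in which the tool goes at most 50 mm and 8.59 degrees, less where a joint would pass 70% of its speed; a pose out of reach is approached as far as the arm can. A call with a gripper value outside its range is refused whole. The fingers move at their own pace and stop on an object; "newtons" is the grip in N (left out, the last holds). Time passes only in rows, so rows that repeat a pose let the fingers close. It gives the time, the measured TCP pose, the force, the opening and the grip force at its end, in the units of the state.
- robot.get_obs(): the state, without advancing time (a new reading comes with each control period).
- grab_frame(name): name is "scene" or "top" or "wrist"; returns a dict with "color" (384x512x3 uint8, red, green, blue), "depth" (384x512 float32, mm along the optical axis (not along the pixel's ray), 0 where there is no reading), "camera_matrix" (3x3 intrinsics, pixels), "k1" (the pictures are not rectified: a ray, as slopes to the right and down, at radius r is drawn at 1 + k1 r^2 times it, then the intrinsics apply), "world_from_camera" (4x4, takes a point from camera to world coordinates). Camera axes: x right, y up, looking along -z (the intrinsics and any distortion apply to the point x, -y, -z); pixel columns grow to the right and rows downward; lengths in mm; the calibration is good to about 2 mm. A picture is of the moment at which its call begins.
- workorder.finish_job(): hands the job in; it is judged then, once.
Trained networks look in the newest picture that a camera, given by its name, has taken for a name from the list of things; names that differ only in an ending like _2 or _b are one class to them, and where a whole thing is asked for, a point or a joint stands for the part that bears it (a point fixed in the world has none). Each returns a list of dicts, best first, with "conf" (0 to 1); they miss things now and then, are a little off and sometimes report something else, mostly with a low value. They report only what shows in the picture. A call takes as long as a camera call. They do not tell look-alikes from the thing itself.
- recognise(target, camera): "rect" ([centre column, centre row, width, height] as shares, 0 to 1, of the picture: columns of its width, rows of its height, round what is visible of it).
- trace(target, camera): "region" (384x512 bool, what is visible of it) and "rect" ([centre column, centre row, width, height] as shares, 0 to 1, of the picture: columns of its width, rows of its height, round what is visible of it).
- mark_of(target, camera): "at" ([column, row] as shares, 0 to 1, of the picture: columns of its width, rows of its height: a listed point, or the origin of a listed thing).
The state is a dict: "clock": time; "joint_pos": joint angles; "joint_velocities": joint speeds; "joint_torque": joint torques, N m; "position": TCP position; "tcp_rot": TCP orientation; "wrist_force": force on the tool from outside, world axes, zero at the start; "torque": the same for the moment, N m; "finger_gap": opening from 0.0 (shut) to 1.0 (fully open); "finger_force": force on a finger pad.
Only numpy, scipy, OpenCV 4.12 (cv2) and the standard library are available. Lean on these libraries where they do the work, as an engineer would, in place of code of your own. Each camera call takes 0.05 s, during which the arm holds its last target. There are 200 camera calls.

## Working session

There is one attempt and no reset: what is moved stays moved. The work goes in short steps, Python scripts to look and compute and a tool call to move; the robot and the scene stay as the last step left them, time stands still between calls to the robot, and variables do not carry over. Pictures are saved under pics/ and viewed, at most 10 in all, crops included, and the job is handed in when it is done.

Besides the shell and the picture viewer there is one more tool, called after "Emit:" in YAML: its name, and indented under it one key for each argument. move_arm: Moves the arm, as the interface text tells. Its arguments: {"type":"object","properties":{"delta_pos":{"type":"array","items":{"type":"array","items":{"type":"number"}}},"twist":{"type":"array","items":{"type":"array","items":{"type":"number"}}},"claw":{"type":"array","items":{"type":"number"}},"newtons":{"type":"number"}},"required":["delta_pos","twist","claw"]}

```bash
ls; mkdir -p pics
cat > h.py <<'E'
import numpy as np, cv2
from rig import robot, grab_frame, workorder, recognise, trace, mark_of
from scipy.spatial.transform import Rotation as R
def rays(f,uv):
    K=np.array(f["camera_matrix"],float);uv=np.atleast_2d(np.asarray(uv,float))
    d=(uv-[K[0,2],K[1,2]])/[K[0,0],K[1,1]]; s=d.copy()
    for _ in range(10): s=d/(1+f["k1"]*(s**2).sum(1,keepdims=True))
    return np.c_[s[:,0],-s[:,1],-np.ones(len(s))]
def world(f,uv,depth):
    T=np.array(f["world_from_camera"]);return (rays(f,uv)*np.reshape(depth,(-1,1)))@T[:3,:3].T+T[:3,3]
def onz(f,uv,z):
    T=np.array(f["world_from_camera"]);r=rays(f,uv)@T[:3,:3].T
    return T[:3,3]+r*((z-T[2,3])/r[:,2:3])
def cloud(f):
    v,u=np.mgrid[:384,:512];P=world(f,np.c_[u.ravel(),v.ravel()],f["depth"].ravel()).reshape(384,512,3)
    P[f["depth"]<=0]=np.nan;return P
def save(f,n,crop=None,s=1):
    im=f["color"][...,::-1]
    if crop: im=im[crop[1]:crop[3],crop[0]:crop[2]]
    cv2.imwrite("pics/"+n,cv2.resize(im,None,fx=s,fy=s,interpolation=cv2.INTER_CUBIC))
E
cat > a.py <<'E'
from h import *
o=robot.get_obs();print(o["position"],o["tcp_rot"],robot.grip_point_offset,o["wrist_force"],o["finger_gap"])
ims=[]
for c in ["scene","top"]:
    f=grab_frame(c);ims.append(f)
    print(c,np.round(f["world_from_camera"],3).tolist(),f["camera_matrix"])
    for t in ["carrier","jig","handle","carrier_white","carrier_grey"]:
        print(t,[(np.round(np.array(d["rect"])*[512,384,512,384]).tolist(),round(d["conf"],2)) for d in recognise(t,c)][:4])
    for t in ["mouth","hinge","handle"]:
        print(t,[(np.round(np.array(d["at"])*[512,384]).tolist(),round(d["conf"],2)) for d in mark_of(t,c)][:3])
cv2.imwrite("pics/a.png",cv2.resize(np.vstack([i["color"] for i in ims])[...,::-1],(400,600)))
save(ims[0],"scene.png",s=1.5);save(ims[1],"top.png",s=1.5)
E
python3 a.py
```

```text
pics
[206.13654941 482.52007301 230.51255482] [ 2.00531547e-01  9.79686961e-01 -7.19544232e-04 -1.96725908e-04] -18.700000000000003 [-0.58906456 -0.15075768  1.23669412] 1.0017947354047245
scene [[0.662, -0.561, 0.497, 1022.305], [0.749, 0.499, -0.436, -432.451], [-0.004, 0.661, 0.751, 791.783], [0.0, 0.0, 0.0, 1.0]] [[356.05812222   0.         257.0197554 ]
 [  0.         356.05812222 196.0662613 ]
 [  0.           0.           1.        ]]
carrier [([195.0, 213.0, 21.0, 22.0], 0.87)]
jig [([256.0, 144.0, 39.0, 35.0], 0.97), ([212.0, 172.0, 45.0, 41.0], 0.91), ([285.0, 163.0, 62.0, 112.0], 0.6)]
handle [([208.0, 165.0, 40.0, 27.0], 0.71), ([298.0, 136.0, 35.0, 60.0], 0.55), ([250.0, 140.0, 27.0, 22.0], 0.5), ([275.0, 271.0, 55.0, 24.0], 0.38)]
carrier_white [([218.0, 246.0, 21.0, 28.0], 0.59), ([296.0, 135.0, 38.0, 58.0], 0.29), ([193.0, 212.0, 27.0, 22.0], 0.18)]
carrier_grey [([163.0, 253.0, 23.0, 27.0], 0.59)]
mouth [([252.0, 145.0], 0.81), ([280.0, 187.0], 0.61), ([208.0, 170.0], 0.6)]
hinge [([291.0, 157.0], 0.9), ([222.0, 156.0], 0.76), ([259.0, 129.0], 0.74)]
handle [([296.0,
[... 302 characters left out ...]
   1.        ]]
carrier [([296.0, 242.0, 17.0, 21.0], 0.74)]
jig [([253.0, 265.0, 38.0, 28.0], 0.95), ([211.0, 207.0, 63.0, 49.0], 0.76), ([194.0, 265.0, 40.0, 27.0], 0.56), ([129.0, 238.0, 43.0, 57.0], 0.46)]
handle [([193.0, 262.0, 39.0, 27.0], 0.97), ([254.0, 265.0, 37.0, 25.0], 0.78), ([192.0, 200.0, 20.0, 31.0], 0.67)]
carrier_white [([301.0, 198.0, 22.0, 23.0], 0.79), ([389.0, 267.0, 41.0, 49.0], 0.73)]
carrier_grey [([340.0, 223.0, 16.0, 16.0], 0.59)]
mouth [([226.0, 201.0], 0.87), ([258.0, 267.0], 0.68), ([193.0, 203.0], 0.51)]
hinge [([198.0, 207.0], 0.91), ([236.0, 268.0], 0.83), ([176.0, 265.0], 0.71)]
handle [([188.0, 198.0], 0.91), ([270.0, 264.0], 0.84), ([215.0, 261.0], 0.79)]
```

View pics/scene.png

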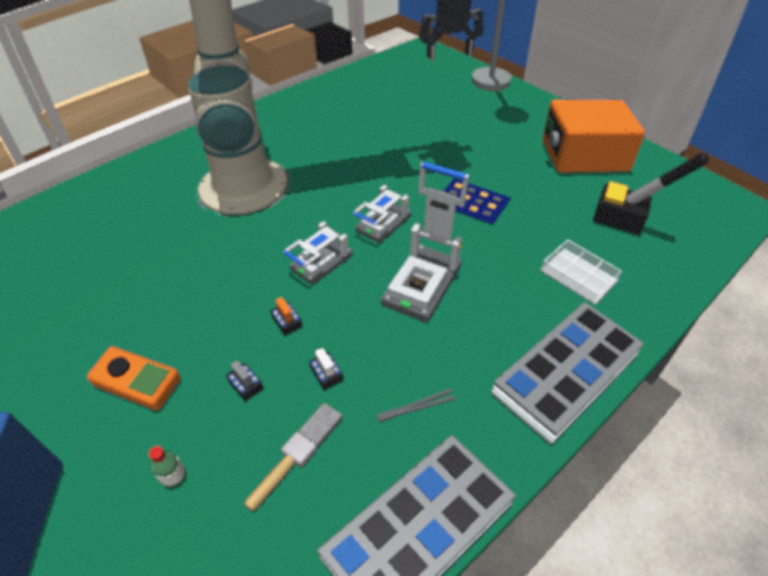

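View pics/top.png

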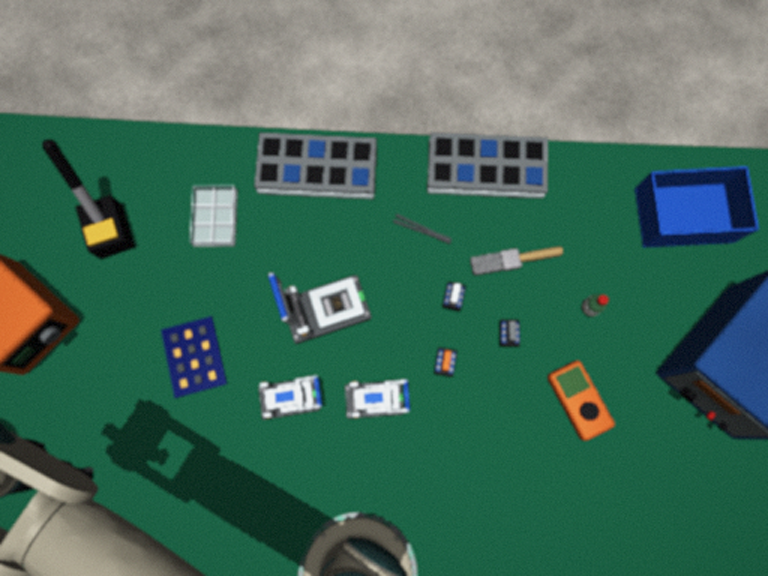

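The scene shows the orange-finned carrier at (191,210) in original pixels. Its look-alikes are white at (217,244), grey at (162,252) and the orange meter at (89,252). The large jig is at (283,177), with two smaller decoy fixtures at (212,167) and (255,142). In the top view the carrier is at (297,241), the jig pocket at (226,201), and the decoys at (194,265) and (251,265).

```bash
cat > b.py <<'E'
from h import *
f=grab_frame("top");P=cloud(f);g=grab_frame("scene")
for n,ff in (("top",f),("scene",g)):
    PP=cloud(ff); d=trace("carrier",n)
    for q in d[:2]:
        m=q["region"]; X=PP[m]; print(n,"carrier",q["conf"],m.sum(),np.nanmedian(X,0),np.nanpercentile(X[:,2],[5,50,95]))
    hsv=cv2.cvtColor(ff["color"],cv2.COLOR_RGB2HSV)
    om=(hsv[...,0]<18)&(hsv[...,1]>150)&(hsv[...,2]>120)
    v,u=np.nonzero(om); c=(297,241) if n=="top" else (191,210)
    s=(abs(u-c[0])<16)&(abs(v-c[1])<16);X=PP[v[s],u[s]];print("orange",s.sum(),np.nanmedian(X,0),onz(ff,[[u[s].mean(),v[s].mean()]],48))
print("mouth",onz(f,[226,201],44),onz(g,[280,187],44)); print("hinge",onz(f,[198,207],82),onz(g,[291,157],82))
print("handle",world(f,[188,198],f["depth"][198,188]),world(g,[296,112],g["depth"][112,296]))
# jig block top from depth
for ff,c in((f,(226,201)),(g,(280,187))):
    PP=cloud(ff);w=PP[c[1]-30:c[1]+30,c[0]-30:c[0]+30].reshape(-1,3);w=w[(abs(w[:,2]-44)<5)]
    r=cv2.minAreaRect(w[:,:2].astype(np.float32));print(len(w),r)
E
python3 b.py
```

```text
top carrier 0.49 216 [ 425.33439577 -160.59719967   24.68372428] [18.89620984 24.68372428 52.58390628]
orange 52 [ 425.43452431 -160.53024165   50.20275788] [[ 426.5887693  -160.92875004   48.        ]]
scene carrier 0.55 306 [ 436.70292808 -164.1702228    21.71866806] [ 4.83600828 21.71866806 49.21179652]
orange 77 [ 429.87086129 -162.56422818   46.86637072] [[ 431.62206247 -162.71162796   48.        ]]
mouth [[538.44742378  65.06248379  44.        ]] [[545.26355664  73.46571672  44.        ]]
hinge [[507.83206176 145.36615498  82.        ]] [[504.28273083 155.63238335  82.        ]]
handle [[512.01969474 158.96676964 186.38245284]] [[502.51378606 161.64607086 237.53322355]]
521 ((528.0908203125, 89.39160919189453), (88.85423278808594, 133.9154052734375), 22.48594856262207)
508 ((528.891845703125, 92.12999725341797), (94.16926574707031, 136.65890502929688), 19.63612937927246)
```

```bash
cat >> h.py <<'E'
def Tt():
    o=robot.get_obs();return np.array(o["position"]),R.from_quat(o["tcp_rot"])
def plan(p,yaw=None,Rt=None):
    "print delta (30mm units) and twist (deg) to reach p with tool down and tool y at world angle yaw (deg, mod 180)"
    p0,r0=Tt()
    if Rt is None:
        best=None
        for k in (0,180):
            a=np.radians(yaw+k);y=np.array([np.cos(a),np.sin(a),0]);z=np.array([0,0,-1.]);x=np.cross(y,z)
            q=R.from_matrix(np.c_[x,y,z]);tw=(r0.inv()*q).as_rotvec(degrees=True)
            print("delta",np.round(r0.inv().apply(np.array(p)-p0)/30,3).tolist(),"twist",np.round(tw,2).tolist(),"dist",np.round(np.linalg.norm(np.array(p)-p0)))
    else:
        print("delta",np.round(r0.inv().apply(np.array(p)-p0)/30,3).tolist(),"twist",np.round((r0.inv()*Rt).as_rotvec(degrees=True),2).tolist())
E
python3 - <<'E'
from h import *
f=grab_frame("wrist");p,r=Tt();T=np.array(f["world_from_camera"])
print("cam in tool",r.inv().apply(T[:3,3]-p),(r.inv().as_matrix()@T[:3,:3]).round(3).tolist(),f["camera_matrix"][0])
print(robot.get_obs()["joint_pos"])
plan([400,-160,230],90)
E
```

```text
cam in tool [  69.49164975    0.84125658 -141.65838802] [[0.0, 0.963, 0.271], [1.0, -0.0, -0.0], [-0.0, 0.271, -0.963]] [303.26412811   0.         256.04697713]
[ 1.09670915e+00  5.21866442e-02  1.40067453e+00  3.64716475e-05
  1.68861291e+00 -7.02822365e-02]
delta [-14.358, -17.166, 0.042] twist [0.01, -0.0, -23.14] dist 671.0
delta [-14.358, -17.166, 0.042] twist [-0.0, -0.01, 156.86] dist 671.0
```

Emit:
move_arm:
  delta_pos:
    - [-7.2,-8.6,0]
    - [-7.2,-8.6,0]
    - [-7.2,-8.6,0]
    - [-7.2,-8.6,0]
    - [-7.2,-8.6,0]
    - [-7.2,-8.6,0]
    - [-7.2,-8.6,0]
    - [-7.2,-8.6,0]
  twist:
    - [0,0,-8]
    - [0,0,-16]
    - [0,0,-23]
    - [0,0,-23]
    - [0,0,-23]
    - [0,0,-23]
    - [0,0,-23]
    - [0,0,-23]
  claw: [-1,-1,-1,-1,-1,-1,-1,-1]

```text
clock: 1.95
position: [304.5, 157.5, 231.6]
tcp_rot: [0.004, 1.0, -0.0, 0.001]
wrist_force: [0.4, 0.1, -0.1]
finger_gap: 1.006
finger_force: 0.0
```

```bash
python3 -c "
from h import *
print(Tt()[0]);plan([410,-160,230],90)"
```

```text
[304.50399308 157.51797005 231.61640837]
delta [-3.609, -10.553, 0.063] twist [-0.02, 0.09, -0.5] dist 335.0
delta [-3.609, -10.553, 0.063] twist [0.14, 0.03, 179.5] dist 335.0
```

Emit:
move_arm:
  delta_pos:
    - [-3.6,-10.55,0]
    - [-3.6,-10.55,0]
    - [-3.6,-10.55,0]
    - [-3.6,-10.55,0]
    - [-3.6,-10.55,0]
    - [-3.6,-10.55,0]
    - [-3.6,-10.55,0]
    - [-3.6,-10.55,0]
  twist:
    - [0,0,0]
    - [0,0,0]
    - [0,0,0]
    - [0,0,0]
    - [0,0,0]
    - [0,0,0]
    - [0,0,0]
    - [0,0,0]
  claw: [-1,-1,-1,-1,-1,-1,-1,-1]

```text
clock: 2.75
position: [411.4, -158.6, 230.5]
tcp_rot: [0.003, 1.0, 0.0, -0.001]
wrist_force: [-0.3, -0.0, -0.8]
finger_gap: 1.002
finger_force: 0.0
```

```bash
cat > c.py <<'E'
from h import *
f=grab_frame("wrist");P=cloud(f);hsv=cv2.cvtColor(f["color"],cv2.COLOR_RGB2HSV)
om=(hsv[...,0]<18)&(hsv[...,1]>140)&(hsv[...,2]>90)
n,l,st,ce=cv2.connectedComponentsWithStats(om.astype(np.uint8))
for i in range(1,n):
    if st[i,4]>100:
        m=l==i;X=P[m];X=X[~np.isnan(X[:,2])];zt=np.percentile(X[:,2],97);t=X[X[:,2]>zt-4]
        r=cv2.minAreaRect(t[:,:2].astype(np.float32)); print(ce[i],st[i,4],"ztop",zt,len(t),"mean",t.mean(0),"rect",r)
w=P.reshape(-1,3);w=w[(w[:,2]>17)&(w[:,2]<27)&(np.hypot(w[:,0]-427,w[:,1]+161)<60)];print(len(w),cv2.minAreaRect(w[:,:2].astype(np.float32)))
save(f,"wr1.png",s=1.2)
E
python3 c.py
```

```text
[ 30.43919264 128.30250383] 3914 ztop 31.968168293945595 2046 mean [ 371.48659511 -412.63438604   30.33202479] rect ((375.0190734863281, -429.09075927734375), (110.12321472167969, 72.4649658203125), 28.389888763427734)
[254.60248447 183.31677019] 483 ztop 50.36104669429066 415 mean [ 424.06691105 -158.72870524   48.83263927] rect ((424.4292297363281, -158.7387237548828), (13.174300193786621, 39.619041442871094), 83.46680450439453)
1057 ((424.68536376953125, -158.3148193359375), (40.005924224853516, 55.97854995727539), 82.5566177368164)
```

View pics/wr1.png

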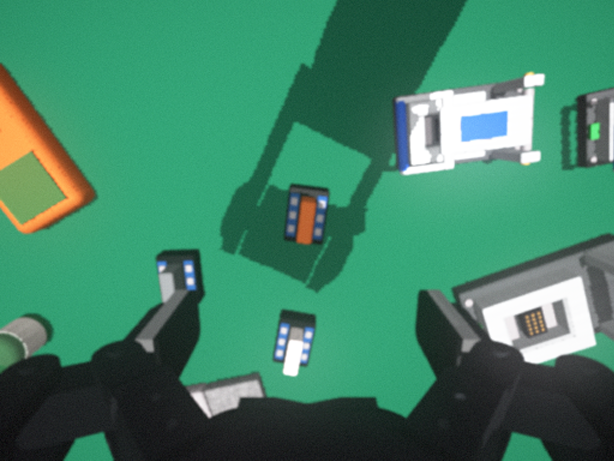

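The close view confirms the orange-finned carrier at (256,180) in wrist pixels, with white at (246,285), grey at (150,228) and the meter far left. The jig is at lower right, with its pin bed at (446,268).

```bash
python3 -c "
from h import *
plan([424.5,-158.6,26],82.8)"
```

```text
delta [-0.457, -0.06, 6.821] twist [0.05, -0.08, 6.93] dist 205.0
delta [-0.457, -0.06, 6.821] twist [0.12, 0.08, -173.07] dist 205.0
```

Emit:
move_arm:
  delta_pos:
    - [-0.46,-0.05,1.5]
    - [-0.46,-0.05,3]
    - [-0.46,-0.05,4.5]
    - [-0.46,-0.05,5.4]
    - [-0.46,-0.05,6.1]
    - [-0.46,-0.05,6.6]
    - [-0.46,-0.05,6.8]
    - [-0.46,-0.05,6.8]
  twist:
    - [0,0,7]
    - [0,0,7]
    - [0,0,7]
    - [0,0,7]
    - [0,0,7]
    - [0,0,7]
    - [0,0,7]
    - [0,0,7]
  claw: [0,0,0,0,0,0,0,0]

```text
clock: 3.6
position: [424.4, -156.5, 27.0]
tcp_rot: [0.062, 0.998, 0.0, -0.0]
wrist_force: [0.1, 0.6, 0.0]
finger_gap: 0.499
finger_force: 0.0
```

Emit:
move_arm:
  delta_pos:
    - [0,0,0]
    - [0,0,0]
    - [0,0,0]
    - [0,0,0]
    - [0,0,0]
    - [0,0,0]
  twist:
    - [0,0,0]
    - [0,0,0]
    - [0,0,0]
    - [0,0,0]
    - [0,0,0]
    - [0,0,0]
  claw: [1,1,1,1,1,1]
  newtons: 40

```text
clock: 4.2
position: [425.3, -157.9, 28.3]
tcp_rot: [0.062, 0.998, -0.0, 0.001]
wrist_force: [-0.8, 0.7, 5.9]
finger_gap: 0.156
finger_force: 44.6
```

Emit:
move_arm:
  delta_pos:
    - [0,0,0]
    - [0,0,0]
    - [0,0,0]
    - [0,0,0]
    - [0,0,0]
    - [0,0,0]
    - [0,0,0]
    - [0,0,0]
  twist:
    - [0,0,0]
    - [0,0,0]
    - [0,0,0]
    - [0,0,8]
    - [0,0,16]
    - [0,0,24]
    - [0,0,32]
    - [0,0,40]
  claw: [-0.6,-0.6,-0.6,-0.6,-0.6,-0.6,-0.6,-0.6]

```text
clock: 5.0
position: [424.4, -157.5, 27.0]
tcp_rot: [0.403, 0.915, 0.0, -0.0]
wrist_force: [0.3, -0.3, -0.0]
finger_gap: 0.803
finger_force: 0.0
```

Emit:
move_arm:
  delta_pos:
    - [0,0,0]
    - [0,0,0]
    - [0,0,0]
    - [0,0,0]
    - [0,0,0]
    - [0,0,0]
    - [0,0,0]
  twist:
    - [0,0,8]
    - [0,0,16]
    - [0,0,24]
    - [0,0,32]
    - [0,0,40]
    - [0,0,48]
    - [0,0,50]
  claw: [-0.6,-0.6,-0.6,-0.6,-0.6,-0.6,-0.6]

```text
clock: 5.7
position: [424.4, -157.5, 27.0]
tcp_rot: [0.751, 0.66, -0.0, -0.0]
wrist_force: [-0.7, 0.0, -0.2]
finger_gap: 0.802
finger_force: 0.0
```

```bash
python3 -c "
from h import *
o=robot.get_obs();print(o['joint_pos'],o['wrist_force'])
plan([424.5,-158.6,26],-7.2)"
```

```text
[-4.37056201e-01  3.06486249e-02  1.84837746e+00  1.25331326e-04
  1.26313873e+00 -3.08151060e-01] [-0.66807516  0.02489598 -0.18981939]
delta [-0.036, 0.009, 0.034] twist [-0.03, -0.02, -0.19] dist 2.0
delta [-0.036, 0.009, 0.034] twist [-0.03, 0.05, 179.81] dist 2.0
```

Emit:
move_arm:
  delta_pos:
    - [0,0,0.1]
    - [0,0,0.1]
    - [0,0,0.1]
    - [0,0,0.1]
    - [0,0,0.1]
  twist:
    - [0,0,0]
    - [0,0,0]
    - [0,0,0]
    - [0,0,0]
    - [0,0,0]
  claw: [1,1,1,1,1]
  newtons: 40

```text
clock: 6.2
position: [424.3, -157.5, 24.0]
tcp_rot: [0.75, 0.662, -0.0, -0.0]
wrist_force: [0.8, 0.3, -2.0]
finger_gap: 0.46
finger_force: 41.3
```

Emit:
move_arm:
  delta_pos:
    - [0,0,-1]
    - [0,0,-2]
    - [0,0,-3.5]
    - [0,0,-5]
    - [0,0,-6.5]
    - [0,0,-7]
  twist:
    - [0,0,0]
    - [0,0,0]
    - [0,0,0]
    - [0,0,0]
    - [0,0,0]
    - [0,0,0]
  claw: [1,1,1,1,1,1]

```text
clock: 6.8
position: [425.7, -158.1, 239.5]
tcp_rot: [0.75, 0.662, 0.002, 0.004]
wrist_force: [-1.0, -0.1, -2.0]
finger_gap: 0.457
finger_force: 41.4
```

```bash
python3 -c "
from h import *
plan([470,-10,240],-68)
plan([500,20,240],-68)"
```

```text
delta [5.083, 0.853, -0.021] twist [0.45, -0.1, 60.88] dist 155.0
delta [5.083, 0.853, -0.021] twist [0.12, 0.52, -119.12] dist 155.0
delta [6.199, 1.722, -0.017] twist [0.45, -0.1, 60.88] dist 193.0
delta [6.199, 1.722, -0.017] twist [0.12, 0.52, -119.12] dist 193.0
```

Emit:
move_arm:
  delta_pos:
    - [1.2,0.3,0]
    - [2.2,0.6,0]
    - [3,1,0]
    - [4,1.5,0]
    - [5,2,0]
    - [6,2.2,0]
    - [6.6,2.3,0]
    - [6.6,2.3,0]
  twist:
    - [0,0,8]
    - [0,0,16]
    - [0,0,24]
    - [0,0,32]
    - [0,0,40]
    - [0,0,48]
    - [0,0,56]
    - [0,0,61]
  claw: [1,1,1,1,1,1,1,1]

```text
clock: 7.6
position: [517.8, 32.5, 233.6]
tcp_rot: [0.982, 0.189, -0.001, -0.0]
wrist_force: [-0.5, -0.6, -2.7]
finger_gap: 0.456
finger_force: 41.3
```

```bash
cat > d.py <<'E'
from h import *
f=grab_frame("wrist");P=cloud(f);p,r=Tt();print(p,r.as_quat())
for t in ["mouth","rest","hinge","handle","pad"]:
    for d in mark_of(t,"wrist")[:2]:
        uv=np.array(d["at"])*[512,384];z={"mouth":44,"rest":36,"hinge":82}.get(t)
        i=tuple(np.clip(uv.astype(int)[::-1],0,[383,511]))
        print(t,round(d["conf"],2),uv.round(1),onz(f,uv,z).round(1) if z else P[i].round(1),P[i].round(1))
w=P.reshape(-1,3);near=np.hypot(w[:,0]-540,w[:,1]-70)<75
w1=w[near&(abs(w[:,2]-44)<3)];rc=cv2.minAreaRect(w1[:,:2].astype(np.float32));print("block",len(w1),rc,"medz",np.median(w1[:,2]))
w2=w[(np.hypot(w[:,0]-540,w[:,1]-70)<28)&(w[:,2]<39.5)&(w[:,2]>15)];print("pocket",len(w2),np.median(w2,0),cv2.minAreaRect(w2[:,:2].astype(np.float32)))
hi=w[(w[:,2]>105)&(np.hypot(w[:,0]-505,w[:,1]-150)<75)];print("clamp pts",len(hi),np.nanmax(hi[:,2]) if len(hi) else 0)
np.save("P.npy",P);save(f,"wr2.png",s=1.5)
E
python3 d.py
```

```text
[517.61318743  31.48828805 233.64379297] [ 9.82393172e-01  1.86824166e-01 -5.91959617e-04 -1.88367019e-04]
mouth 0.96 [124.2 264. ] [[351.4 139.7  44. ]] [361.4 136.4  58.5]
mouth 0.61 [227.5 142.3] [[535.5  74.5  44. ]] [nan nan nan]
rest 0.92 [251.8 301.9] [[353.9 -25.5  36. ]] [346.6 -27.   23.8]
rest 0.71 [123.2 262. ] [[348.1 143.6  36. ]] [365.1 137.6  60.8]
hinge 0.9 [ 63.4 268.4] [[348.8 189.5  82. ]] [334.1 198.4  63. ]
hinge 0.87 [137.8 147.3] [[504.2 151.1  82. ]] [505.6 150.2  87.4]
handle 0.9 [288.8 330.1] [350.6 -75.1  61.4] [350.6 -75.1  61.4]
handle 0.6 [153.4 284.4] [510.   70.9 277.9] [510.   70.9 277.9]
pad 0.84 [ 94.  161.2] [505.9 150.3 165.9] [505.9 150.3 165.9]
block 4427 ((536.0245361328125, 75.37348937988281), (79.88394165039062, 97.23139953613281), 21.826663970947266) medz 43.01002096539668
pocket 1572 [538.02754123  69.9455224   25.57733544] ((537.8983154296875, 71.06805419921875), (42.52583312988281, 51.44169998168945), 21.883865356445312)
clamp pts 18937 324.0184672431555
```

View pics/wr2.png

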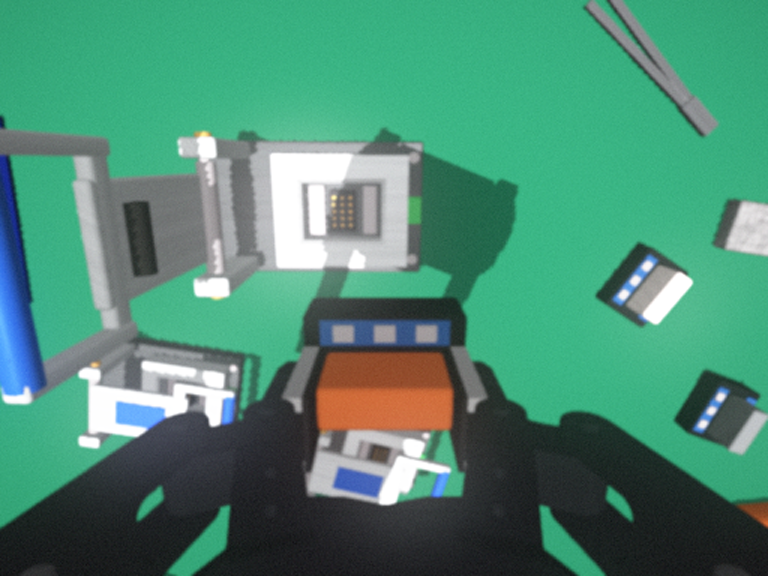

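The carrier is held level at (256,250) and the jig pocket shows clearly at (229,140). The clamp stands open on the left, with its handle at (10,180) and pad at (94,160).

```bash
cat > e.py <<'E'
from h import *
f=grab_frame("wrist");P=cloud(f);p,r=Tt();w=P.reshape(-1,3);w=w[~np.isnan(w[:,2])]
c0=np.array([536,75.4]);a=np.radians(111.8);ex=np.array([np.cos(a),np.sin(a)]);ey=np.array([-ex[1],ex[0]])
def loc(X):return np.c_[(X[:,:2]-c0)@ex,(X[:,:2]-c0)@ey,X[:,2]]
L=loc(w);b=L[(abs(L[:,2]-44)<3)&(abs(L[:,0])<60)&(abs(L[:,1])<50)]
print("block x",np.percentile(b[abs(b[:,1])<30][:,0],[.5,99.5]),"y",np.percentile(b[abs(b[:,0])<40][:,1],[.5,99.5]))
k=b[abs(b[:,1])<12][:,0];print("mouth x",k[(k<0)&(k>-45)].max(),k[(k>0)].min()); k=b[abs(b[:,0])<15][:,1];print("mouth y",k[k<0].max(),k[k>0].min())
hsv=cv2.cvtColor(f["color"],cv2.COLOR_RGB2HSV)
om=(hsv[...,0]<18)&(hsv[...,1]>140)&(hsv[...,2]>90);v,u=np.nonzero(om);
X=P[om];T=r.inv().apply(X-p);T=T[(np.hypot(T[:,0],T[:,1])<40)];zt=np.nanpercentile(T[:,2],3);print("fin top in tool z",zt)
t=T[T[:,2]<zt+4];print(len(t),t.mean(0),cv2.minAreaRect(t[:,:2].astype(np.float32)))
W=r.inv().apply(w-p);q=W[(abs(W[:,0])<40)&(abs(W[:,1])<35)&(abs(W[:,2]-zt-28)<3)];print("body top",len(q),np.median(q,0),cv2.minAreaRect(q[:,:2].astype(np.float32)))
h=L[(L[:,2]>110)&(L[:,0]>40)&(L[:,0]<160)&(abs(L[:,1])<50)];
for z in range(110,330,20):
    s=h[abs(h[:,2]-z)<10]; 
    if len(s):print(z,np.percentile(s[:,0],[1,50,99]).round(),len(s))
bl=(hsv[...,0]>100)&(hsv[...,0]<130)&(hsv[...,1]>150);s=loc(P[bl]);s=s[(s[:,2]>150)];print("handle",len(s),np.median(s,0),np.percentile(s[:,1],[1,99]),np.percentile(s[:,2],[2,98]))
# seg in picture
print(robot.get_obs()["joint_pos"].tolist() if hasattr(robot.get_obs()["joint_pos"],"tolist") else robot.get_obs()["joint_pos"])
plan([536,75.4,160],-68.2);plan([536,75.4,66],-68.2)
E
python3 e.py
```

```text
block x [-48.25470171  48.09526524] y [-39.85650918  39.65012212]
mouth x -29.589567818555064 28.77996662633202
mouth y -21.316989543201913 20.72288377017194
fin top in tool z -25.86162042671093
2700 [  1.04900584  -1.09145454 -24.74639765] ((0.2507157325744629, -1.044595718383789), (14.331387519836426, 39.9283561706543), 0.38624274730682373)
body top 2886 [13.47351927 -1.17047041  2.57749474] ((12.44311809539795, -0.8959980010986328), (15.385364532470703, 55.84413146972656), 0.058860596269369125)
110 [83. 84. 85.] 371
130 [83. 85. 86.] 917
150 [78. 85. 88.] 633
170 [78. 86. 88.] 2487
190 [85. 88. 95.] 2572
210 [86. 87. 95.] 995
230 [86. 88. 94.] 2251
handle 1886 [ 87.84831366  19.43012809 232.78185484] [-18.54787758  39.33254732] [227.76837017 237.03502406]
[-0.013616449172220909, 0.03277754700962263, 1.4148721704103855, 4.5089432142023014e-05, 1.6940038802360118, 1.1749005616790453]
delta [1.138, -1.178, 2.476] twist [-0.0, 0.0, 0.1] dist 89.0
delta [1.138, -1.178, 2.476] twist [-0.0, -0.01, -179.9] dist 89.0
delta [1.138, -1.178, 5.609] twist [-0.0, 0.0, 0.1] dist 175.0
delta [1.138, -1.178, 5.609] twist [-0.0, -0.01, -179.9] dist 175.0
```

```bash
python3 -c "
from h import *
plan([536.3,74.1,72],-68.2)"
```

```text
delta [1.131, -1.134, 5.409] twist [-0.0, 0.0, 0.1] dist 169.0
delta [1.131, -1.134, 5.409] twist [-0.0, -0.01, -179.9] dist 169.0
```

Emit:
move_arm:
  delta_pos:
    - [1.13,-1.13,0]
    - [1.13,-1.13,1.5]
    - [1.13,-1.13,3]
    - [1.13,-1.13,4]
    - [1.13,-1.13,4.8]
    - [1.13,-1.13,5.2]
    - [1.13,-1.13,5.4]
    - [1.13,-1.13,5.4]
  twist:
    - [0,0,0]
    - [0,0,0]
    - [0,0,0]
    - [0,0,0]
    - [0,0,0]
    - [0,0,0]
    - [0,0,0]
    - [0,0,0]
  claw: [1,1,1,1,1,1,1,1]

```text
clock: 8.75
position: [536.7, 74.2, 72.6]
tcp_rot: [0.982, 0.19, 0.0, -0.0]
wrist_force: [-0.2, -0.1, -2.7]
finger_gap: 0.456
finger_force: 41.3
```

```bash
cat > g.py <<'E'
from h import *
f=grab_frame("wrist");P=cloud(f);p,r=Tt();w=P.reshape(-1,3);w=w[~np.isnan(w[:,2])]
c0=np.array([536,75.4]);a=np.radians(111.8);ex=np.array([np.cos(a),np.sin(a)]);ey=np.array([-ex[1],ex[0]])
def loc(X):return np.c_[(X[:,:2]-c0)@ex,(X[:,:2]-c0)@ey,X[:,2]]
hsv=cv2.cvtColor(f["color"],cv2.COLOR_RGB2HSV)
om=(hsv[...,0]<18)&(hsv[...,1]>140)&(hsv[...,2]>90);X=loc(P[om]);X=X[np.hypot(X[:,0],X[:,1])<40]
zt=np.nanpercentile(X[:,2],97);t=X[X[:,2]>zt-4];print("fin",zt,cv2.minAreaRect(t[:,:2].astype(np.float32)))
L=loc(w);b=L[(abs(L[:,2]-44)<3)&(abs(L[:,0])<70)&(abs(L[:,1])<60)]
if len(b):print("block x",np.percentile(b[:,0],[.5,99.5]),"y",np.percentile(b[:,1],[.5,99.5]),np.median(b[:,2]))
print(p,r.as_quat(),robot.get_obs()["wrist_force"])
save(f,"wr3.png",s=1.2)
E
python3 g.py
```

```text
fin 98.41434628222848 ((-0.227691650390625, -0.3993983268737793), (39.87700271606445, 14.338868141174316), 1.1320174932479858)
block x [-48.27801128  68.91067706] y [-43.53550983  15.23655953] 43.013914575322275
[537.10138654  74.31008204  73.38741264] [9.81854051e-01 1.89636372e-01 8.16247241e-04 5.31263909e-05] [ 0.651232    0.24735834 -1.37292374]
```

View pics/wr3.png

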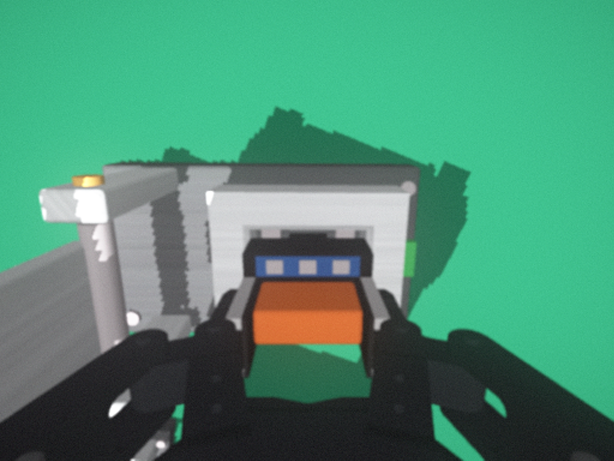

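The carrier sits centred over the pocket at (255,250), within half a millimetre. I'll lower it slowly.

Emit:
move_arm:
  delta_pos:
    - [0,0,0.1]
    - [0,0,0.15]
    - [0,0,0.2]
    - [0,0,0.25]
    - [0,0,0.28]
  twist:
    - [0,0,0]
    - [0,0,0]
    - [0,0,0]
    - [0,0,0]
    - [0,0,0]
  claw: [1,1,1,1,1]

```text
clock: 9.3
position: [536.4, 74.4, 63.8]
tcp_rot: [0.982, 0.19, 0.0, -0.0]
wrist_force: [-0.6, 0.8, -2.0]
finger_gap: 0.46
finger_force: 41.3
```

Underside is at about 40 mm with no contact yet.

Emit:
move_arm:
  delta_pos:
    - [0,0,0.03]
    - [0,0,0.06]
    - [0,0,0.08]
    - [0,0,0.08]
  twist:
    - [0,0,0]
    - [0,0,0]
    - [0,0,0]
    - [0,0,0]
  claw: [1,1,1,1]

```text
clock: 9.7
position: [536.4, 74.4, 61.4]
tcp_rot: [0.982, 0.19, -0.0, -0.0]
wrist_force: [0.3, -0.5, -1.9]
finger_gap: 0.459
finger_force: 41.3
```

Emit:
move_arm:
  delta_pos:
    - [0,0,0.02]
    - [0,0,0.02]
    - [0,0,0.02]
    - [0,0,0.02]
    - [0,0,0.02]
    - [0,0,0.02]
  twist:
    - [0,0,0]
    - [0,0,0]
    - [0,0,0]
    - [0,0,0]
    - [0,0,0]
    - [0,0,0]
  claw: [1,0.05,-0.3,-0.4,-0.4,-0.4]

```text
clock: 10.3
position: [536.5, 74.4, 61.0]
tcp_rot: [0.982, 0.19, 0.0, -0.0]
wrist_force: [0.3, 0.9, -0.3]
finger_gap: 0.697
finger_force: 0.0
```

Emit:
move_arm:
  delta_pos:
    - [0,0,-0.5]
    - [0,0,-1.5]
    - [0,0,-3]
    - [0,0,-4.5]
    - [0,0,-6]
    - [0,0,-6.5]
  twist:
    - [0,0,0]
    - [0,0,0]
    - [0,0,0]
    - [0,0,0]
    - [0,0,0]
    - [0,0,0]
  claw: [-0.4,-0.4,-0.4,-0.4,-0.4,-0.4]

```text
clock: 10.9
position: [537.7, 74.5, 263.3]
tcp_rot: [0.982, 0.19, 0.005, 0.001]
wrist_force: [0.2, -0.5, 1.5]
finger_gap: 0.698
finger_force: 0.0
```

```bash
sed -i 's/wr3/wr4/' g.py; python3 g.py; python3 -c "
from h import *
print(robot.get_obs()['joint_pos'])"
```

```text
fin 86.03181460043591 ((1.0461158752441406, -1.064413070678711), (35.77579116821289, 9.550606727600098), 3.6121983528137207)
block x [-48.24383035  68.44366434] y [-40.44120354  39.46777062] 42.98878459880024
[537.84929864  74.49407934 263.42716764] [9.81833265e-01 1.89671384e-01 5.27659057e-03 6.02566957e-04] [0.73956347 0.3520997  1.66882939]
[6.95762750e-02 8.92460435e-02 1.29847364e+00 8.14018445e-05
 1.74325146e+00 1.25872666e+00]
```

Carrier is released at 36 mm in the pocket. Next I'll take the shut fingers over the handle to its hinge side.

Emit:
move_arm:
  delta_pos:
    - [0,0,-0.2]
    - [-0.04,-1.6,-0.2]
    - [-0.04,-3,-0.2]
    - [-0.04,-4.2,-0.2]
    - [-0.04,-4.2,0.5]
    - [-0.04,-4.2,1.2]
    - [-0.04,-4.2,1.5]
    - [-0.04,-4.2,1.5]
  twist:
    - [0,0,0]
    - [0,0,0]
    - [0,0,0]
    - [0,0,0]
    - [0,0,0]
    - [0,0,0]
    - [0,0,0]
    - [0,0,0]
  claw: [1,1,1,1,1,1,1,1]

```text
clock: 11.75
position: [487.4, 190.4, 208.2]
tcp_rot: [0.982, 0.19, -0.003, 0.0]
wrist_force: [-0.4, 0.5, 1.1]
finger_gap: -0.0
finger_force: 0.0
```

```bash
cat >> h.py <<'E'
c0=np.array([536.2,75.15]);_a=np.radians(111.8);ex=np.array([np.cos(_a),np.sin(_a)]);ey=np.array([-ex[1],ex[0]])
def loc(X):
    X=np.atleast_2d(X);return np.c_[(X[:,:2]-c0)@ex,(X[:,:2]-c0)@ey,X[:,2]]
def wl(x,y,z): return np.r_[c0+x*ex+y*ey,z]
def bar(th): return np.array([80-150*np.cos(th)+5*np.sin(th),82+150*np.sin(th)+5*np.cos(th)])
E
python3 - <<'E'
from h import *
f=grab_frame("wrist");P=cloud(f);save(f,"wr5.png",s=1.2)
p,r=Tt();print(loc(p))
hsv=cv2.cvtColor(f["color"],cv2.COLOR_RGB2HSV);bl=(hsv[...,0]>100)&(hsv[...,0]<130)&(hsv[...,1]>150);s=loc(P[bl]);s=s[s[:,2]>190]
print("handle",len(s),np.percentile(s,[1,50,99],axis=0).round(1).tolist() if len(s) else 0)
for th in (1.5,1.3,1.1,.9,.7,.6):print(th,bar(th).round(1))
E
```

```text
[[125.02520119   1.86050908 209.93876524]]
handle 2238 [[88.8, -40.0, 231.8], [95.0, -18.6, 235.8], [99.0, 0.3, 251.7]]
1.5 [ 74.4 232. ]
1.3 [ 44.7 227.9]
1.1 [ 16.4 217.9]
0.9 [ -9.3 202.6]
0.7 [-31.5 182.5]
0.6 [-41.  170.8]
```

View pics/wr5.png

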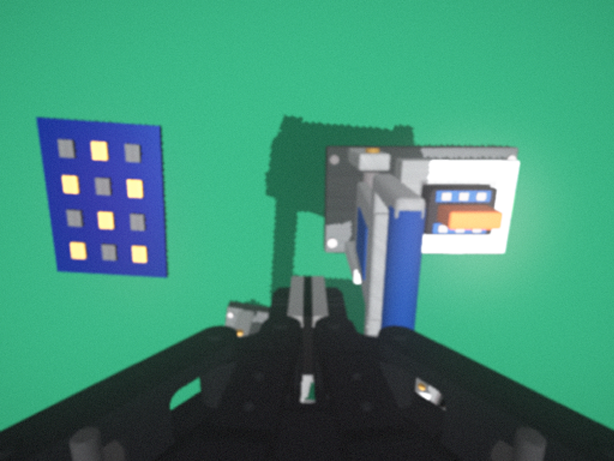

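The shut fingers at (255,250) stand on the hinge side of the upright clamp, whose blue bar is at (333,220). Beyond it the carrier is standing in the pocket at (385,175).

Emit:
move_arm:
  delta_pos:
    - [0,0.5,-0.25]
    - [0,1,-0.28]
    - [0,1.5,-0.28]
    - [0,2,-0.15]
    - [0,2.5,0]
    - [0,3,0.22]
    - [0,3.4,0.42]
    - [0,3.8,0.68]
  twist:
    - [0,0,0]
    - [0,0,0]
    - [0,0,0]
    - [0,0,0]
    - [0,0,0]
    - [0,0,0]
    - [0,0,0]
    - [0,0,0]
  claw: [1,1,1,1,1,1,1,1]

```text
clock: 12.6
position: [531.2, 84.0, 189.7]
tcp_rot: [0.982, 0.19, -0.0, -0.0]
wrist_force: [-0.4, 1.6, 1.1]
finger_gap: -0.002
finger_force: 0.8
```

```bash
cat > k.py <<'E'
from h import *
import sys
p,r=Tt();o=robot.get_obs();print("tcp loc",loc(p).round(1),"F",np.round(o["wrist_force"],1))
for n in sys.argv[1:]:
    f=grab_frame(n);P=cloud(f)
    hsv=cv2.cvtColor(f["color"],cv2.COLOR_RGB2HSV);bl=(hsv[...,0]>100)&(hsv[...,0]<130)&(hsv[...,1]>150);s=loc(P[bl]);s=s[(s[:,2]>80)&(abs(s[:,1])<50)&(s[:,0]>-100)]
    print(n,"handle",len(s),np.percentile(s,[2,50,98],axis=0).round(1).tolist() if len(s) else 0)
    q=np.median(s,0); print("theta~",np.arctan2(q[2]-5-82,80-q[0]).round(3) if len(s) else "")
E
python3 k.py wrist scene
```

```text
tcp loc [[ 10.    1.4 189.7]] F [-0.4  1.6  1.1]
wrist handle 3446 [[-13.1, -39.0, 115.6], [-5.6, -10.4, 206.8], [67.2, 11.4, 209.2]]
theta~ 0.95
scene handle 94 [[-17.6, -35.7, 203.2], [-13.5, 0.5, 206.3], [-3.7, 35.6, 209.0]]
theta~ 0.906
```

Emit:
move_arm:
  delta_pos:
    - [0,0.35,0.3]
    - [0,0.7,0.65]
    - [0,1.05,1.1]
    - [0,1.3,1.5]
    - [0,1.3,1.5]
  twist:
    - [0,0,0]
    - [0,0,0]
    - [0,0,0]
    - [0,0,0]
    - [0,0,0]
  claw: [1,1,1,1,1]

```text
clock: 13.2
position: [544.5, 47.7, 142.5]
tcp_rot: [0.982, 0.189, -0.002, -0.0]
wrist_force: [0.1, -0.9, -0.2]
finger_gap: 0.001
finger_force: 0.0
```

```bash
python3 k.py wrist scene
```

```text
tcp loc [[-28.6   2.5 142.5]] F [ 0.1 -0.9 -0.2]
wrist handle 4093 [[-53.1, -38.7, 113.9], [-44.6, -8.3, 163.3], [44.2, 12.5, 166.1]]
theta~ 0.55
scene handle 122 [[-55.9, -34.4, 109.3], [-50.6, 1.3, 163.1], [50.5, 34.8, 166.3]]
theta~ 0.528
```

Emit:
move_arm:
  delta_pos:
    - [0,0,-0.8]
    - [0,0,-1.6]
    - [0,0.78,-1.6]
    - [0,0.78,-1.1]
    - [0,0.85,-0.6]
    - [0,0.93,-0.2]
    - [0,1.1,0.15]
    - [0,1.2,0.4]
  twist:
    - [0,0,0]
    - [0,0,0]
    - [0,0,0]
    - [0,0,0]
    - [0,0,0]
    - [0,0,0]
    - [0,0,0]
    - [0,0,0]
  claw: [1,1,1,1,1,1,1,1]

```text
clock: 14.1
position: [558.2, 15.7, 131.7]
tcp_rot: [0.982, 0.19, -0.001, -0.001]
wrist_force: [-0.2, 1.1, 1.4]
finger_gap: -0.0
finger_force: 0.6
```

```bash
python3 k.py wrist
```

```text
tcp loc [[-63.4   1.6 131.7]] F [-0.2  1.1  1.4]
wrist handle 4757 [[-68.7, -37.4, 99.5], [17.9, -6.3, 109.1], [53.4, 13.1, 131.2]]
theta~ 0.342
```

Emit:
move_arm:
  delta_pos:
    - [0,0.05,0.15]
    - [0,0.1,0.3]
    - [0,0.13,0.42]
    - [0,0.15,0.52]
    - [0,0.15,0.52]
  twist:
    - [0,0,0]
    - [0,0,0]
    - [0,0,0]
    - [0,0,0]
    - [0,0,0]
  claw: [1,1,1,1,1]

```text
clock: 14.65
position: [560.5, 11.2, 117.6]
tcp_rot: [0.982, 0.19, -0.0, -0.0]
wrist_force: [-0.2, 0.5, 1.1]
finger_gap: 0.0
finger_force: 0.0
```

Emit:
move_arm:
  delta_pos:
    - [0,0,0.05]
    - [0,0.02,0.1]
    - [0,0.02,0.15]
    - [0,0.02,0.15]
  twist:
    - [0,0,0]
    - [0,0,0]
    - [0,0,0]
    - [0,0,0]
  claw: [1,1,1,1]

```text
clock: 15.05
position: [560.8, 10.7, 113.3]
tcp_rot: [0.982, 0.19, 0.0, 0.0]
wrist_force: [0.4, 0.5, 0.5]
finger_gap: 0.003
finger_force: 0.0
```

Emit:
move_arm:
  delta_pos:
    - [0,0,0.05]
    - [0,0.01,0.1]
    - [0,0.01,0.15]
    - [0,0.01,0.15]
  twist:
    - [0,0,0]
    - [0,0,0]
    - [0,0,0]
    - [0,0,0]
  claw: [1,1,1,1]

```text
clock: 15.45
position: [561.1, 10.2, 109.6]
tcp_rot: [0.982, 0.19, 0.0, 0.0]
wrist_force: [-0.6, -2.0, 4.1]
finger_gap: 0.001
finger_force: 2.3
```

Emit:
move_arm:
  delta_pos:
    - [0,0,0.04]
    - [0,0.01,0.08]
    - [0,0.01,0.12]
    - [0,0.01,0.12]
  twist:
    - [0,0,0]
    - [0,0,0]
    - [0,0,0]
    - [0,0,0]
  claw: [1,1,1,1]

```text
clock: 15.85
position: [561.3, 9.7, 106.2]
tcp_rot: [0.982, 0.19, 0.001, 0.001]
wrist_force: [-1.9, -2.5, 4.7]
finger_gap: -0.003
finger_force: 2.7
```

Emit:
move_arm:
  delta_pos:
    - [0,0,0.03]
    - [0,0.01,0.06]
    - [0,0.01,0.09]
    - [0,0.01,0.12]
    - [0,0.01,0.12]
  twist:
    - [0,0,0]
    - [0,0,0]
    - [0,0,0]
    - [0,0,0]
    - [0,0,0]
  claw: [1,1,1,1,1]

```text
clock: 16.35
position: [561.5, 9.3, 102.7]
tcp_rot: [0.982, 0.189, 0.001, 0.001]
wrist_force: [-1.4, -2.8, 5.6]
finger_gap: -0.001
finger_force: 2.9
```

Emit:
move_arm:
  delta_pos:
    - [0,0,0.03]
    - [0,0,0.06]
    - [0,0,0.08]
    - [0,0,0.08]
  twist:
    - [0,0,0]
    - [0,0,0]
    - [0,0,0]
    - [0,0,0]
  claw: [1,1,1,1]

```text
clock: 16.75
position: [561.6, 9.0, 100.4]
tcp_rot: [0.982, 0.189, 0.001, 0.001]
wrist_force: [-0.9, -3.7, 6.2]
finger_gap: 0.002
finger_force: 3.1
```

Still only bed friction. I'll use smaller steps now.

Emit:
move_arm:
  delta_pos:
    - [0,0,0.03]
    - [0,0,0.06]
    - [0,0,0.06]
  twist:
    - [0,0,0]
    - [0,0,0]
    - [0,0,0]
  claw: [1,1,1]

```text
clock: 17.05
position: [561.6, 8.9, 98.6]
tcp_rot: [0.982, 0.189, 0.001, 0.001]
wrist_force: [-0.4, -4.4, 5.7]
finger_gap: 0.002
finger_force: 3.0
```

Emit:
move_arm:
  delta_pos:
    - [0,0,0.03]
    - [0,0,0.05]
    - [0,0,0.05]
  twist:
    - [0,0,0]
    - [0,0,0]
    - [0,0,0]
  claw: [1,1,1]

```text
clock: 17.35
position: [561.7, 8.7, 97.1]
tcp_rot: [0.982, 0.189, 0.001, 0.001]
wrist_force: [-1.0, -5.7, 6.5]
finger_gap: 0.001
finger_force: 3.1
```

Emit:
move_arm:
  delta_pos:
    - [0,0.05,0.02]
    - [0,0.08,0.04]
    - [0,0.08,0.04]
  twist:
    - [0,0,0]
    - [0,0,0]
    - [0,0,0]
  claw: [1,1,1]

```text
clock: 17.65
position: [561.9, 8.2, 95.4]
tcp_rot: [0.982, 0.19, 0.0, -0.001]
wrist_force: [-2.8, 1.1, 5.0]
finger_gap: 0.0
finger_force: 2.7
```

Emit:
move_arm:
  delta_pos:
    - [0,0,0.03]
    - [0,0,0.05]
    - [0,0,0.05]
  twist:
    - [0,0,0]
    - [0,0,0]
    - [0,0,0]
  claw: [1,1,1]

```text
clock: 17.95
position: [562.0, 8.2, 93.9]
tcp_rot: [0.982, 0.19, 0.0, -0.0]
wrist_force: [-2.3, 1.3, 4.8]
finger_gap: -0.003
finger_force: 2.7
```

Emit:
move_arm:
  delta_pos:
    - [0,0,0.02]
    - [0,0,0.04]
    - [0,0,0.04]
  twist:
    - [0,0,0]
    - [0,0,0]
    - [0,0,0]
  claw: [1,1,1]

```text
clock: 18.25
position: [562.0, 8.1, 93.3]
tcp_rot: [0.982, 0.19, 0.0, -0.0]
wrist_force: [-4.0, 1.5, 8.4]
finger_gap: 0.001
finger_force: 4.1
```

Emit:
move_arm:
  delta_pos:
    - [0,0,0.02]
    - [0,0,0.04]
    - [0,0,0.04]
  twist:
    - [0,0,0]
    - [0,0,0]
    - [0,0,0]
  claw: [1,1,1]

```text
clock: 18.55
position: [562.1, 8.1, 92.9]
tcp_rot: [0.982, 0.19, 0.001, -0.0]
wrist_force: [-6.9, 0.9, 13.1]
finger_gap: -0.001
finger_force: 6.4
```

Emit:
move_arm:
  delta_pos:
    - [0,0,0.015]
    - [0,0,0.025]
    - [0,0,0.025]
    - [0,0,0.025]
    - [0,0,0.025]
    - [0,0,0.025]
  twist:
    - [0,0,0]
    - [0,0,0]
    - [0,0,0]
    - [0,0,0]
    - [0,0,0]
    - [0,0,0]
  claw: [1,1,1,1,1,1]

```text
clock: 19.15
position: [562.1, 8.1, 92.7]
tcp_rot: [0.982, 0.19, 0.001, -0.0]
wrist_force: [-8.3, 0.6, 15.3]
finger_gap: 0.003
finger_force: 7.9
```

Emit:
move_arm:
  delta_pos:
    - [0,0,0.01]
    - [0,0,0.02]
    - [0,0,0.02]
    - [0,0,0.02]
    - [0,0,0.02]
    - [0,0,0.02]
    - [0,0,0.02]
  twist:
    - [0,0,0]
    - [0,0,0]
    - [0,0,0]
    - [0,0,0]
    - [0,0,0]
    - [0,0,0]
    - [0,0,0]
  claw: [1,1,1,1,1,1,1]

```text
clock: 19.85
position: [562.2, 8.1, 92.5]
tcp_rot: [0.982, 0.19, 0.001, -0.0]
wrist_force: [-10.4, 1.4, 18.8]
finger_gap: -0.002
finger_force: 9.1
```

```bash
python3 -c "
from h import *
import subprocess
f=grab_frame('wrist');P=cloud(f);hsv=cv2.cvtColor(f['color'],cv2.COLOR_RGB2HSV)
om=(hsv[...,0]<18)&(hsv[...,1]>140)&(hsv[...,2]>60);X=loc(P[om]);X=X[np.hypot(X[:,0],X[:,1])<40];print(len(X),np.nanpercentile(X[:,2],[50,97]) if len(X) else '',robot.get_obs()['wrist_force'])
save(f,'wr6.png',s=1.2)"
```

```text
0  [-9.51542682  1.17729307 17.66995013]
```

View pics/wr6.png

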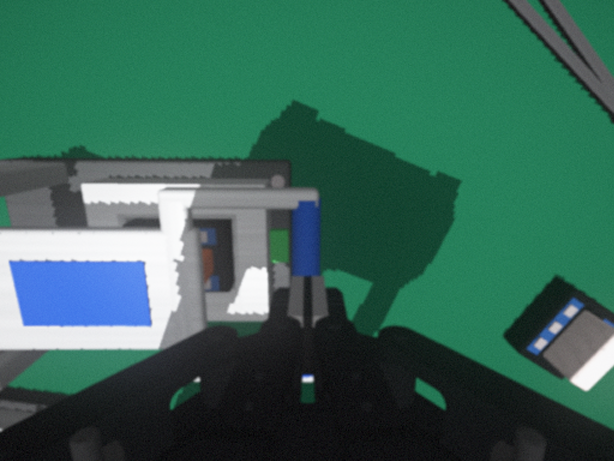

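The clamp plate lies level over the carrier (fin glimpsed at (173,218)), and the fingertips rest on the blue bar at (255,235). Bottoming was felt at a TCP height of about 93 mm. Now I'll lift off.

Emit:
move_arm:
  delta_pos:
    - [0,0,-0.1]
    - [0,0,-0.3]
    - [0,0,-1]
    - [0,0,-2.5]
    - [0,0,-4]
    - [0,0,-5]
    - [0,0,-5]
    - [0,0,-5]
  twist:
    - [0,0,0]
    - [0,0,0]
    - [0,0,0]
    - [0,0,0]
    - [0,0,0]
    - [0,0,0]
    - [0,0,0]
    - [0,0,0]
  claw: [1,1,1,1,1,1,1,1]

```text
clock: 20.7
position: [562.0, 7.7, 239.6]
tcp_rot: [0.982, 0.19, 0.0, -0.0]
wrist_force: [-0.2, 0.2, -0.5]
finger_gap: -0.0
finger_force: 0.0
```

```bash
python3 k.py scene
python3 - <<'E'
from h import *
f=grab_frame("wrist");P=cloud(f);L=loc(P.reshape(-1,3))
s=L[(abs(L[:,1])<15)&(L[:,2]>70)&(L[:,2]<120)]
for x in range(-80,80,15):
    q=s[abs(s[:,0]-x)<5];print(x,np.percentile(q[:,2],[50,95]).round(1) if len(q) else "")
save(f,"wr7.png",s=1.2)
E
```

```text
tcp loc [[-72.2   1.  239.6]] F [-0.2  0.2 -0.5]
scene handle 176 [[-75.9, -34.3, 87.9], [4.4, 0.3, 92.0], [45.0, 34.4, 94.4]]
theta~ 0.066
-80 [89.7 90.5]
-65 [91.8 93.5]
-50 
-35 
-20 [91.4 92.7]
-5 [91.6 92.8]
10 [92.4 93.5]
25 [92.3 93.4]
40 [92.2 93.3]
55 [91.6 92.9]
70 [91.2 92.3]
```

View pics/wr7.png

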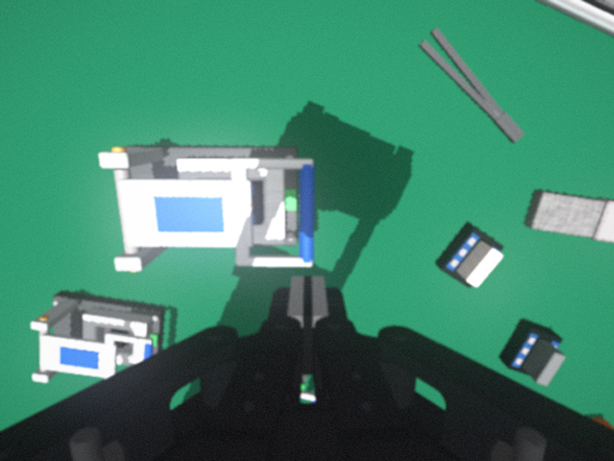

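The clamp lies level over the carrier (plate at about 92 mm throughout, bar at (256,178)), the robot touches nothing, and the white and grey carriers are still standing.

```bash
python3 -c "
from h import *
print(workorder.finish_job())"
```

```text
the job is handed in; nothing more can be done
None
```

I handed the job in; no verdict came back. The orange-finned carrier was set on the raised bed and released, then the clamp was pressed until the carrier bottomed on the stop, held at about 15–19 N at the handle, and left level on it.

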